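# Zero a pen-type coating gauge, then hold it on the marked spot of a sloping test panel

## Task

Check the coating of the test panel on the tilted easel: lift the pen-type thickness gauge straight up out of its bench cradle and first zero it by pressing its spring tip on the middle of the bare metal disc, gauge upright, for a second. Then set the tip on the middle of the circle drawn on the panel, with the gauge square to the sloping panel, and press lightly. Both times push the spring tip in about half way or more (it moves 8 mm in all), never hard. Finish while still gripping the gauge and holding it there, square, steady and lightly pressed; leave the disc where it is and the petri dish, jar of caps and notebook alone.

Things in the scene. Friction and masses are not known exactly. Their poses are not given: they have to be found in the camera images.
- gauge: Off-white pen-type gauge with grey cap, display to its -x, about 0.12 kg, upright and loose in the cradle. Origin: centre of the nose's lower end, z up its axis. Steel nose 16 mm diameter z 0-22 mm; above it a rectangular body, 32 (its x) x 24 mm (its y), z 22-108 mm: grip its flats near z = 80 mm. A 6 mm steel spring tip sticks out 9 mm below the origin.
- gauge_tip (a point): The end of the gauge's spring tip (the point that touches), 9 mm below the gauge's origin when free; axes parallel to the gauge's; it moves along with the tip when this is pushed in.
- tip (a joint): How far the spring tip is pushed into the gauge, in m: 0 = free (9 mm sticking out), 0.008 = its stop. Spring: about 1.4 N to start, about 4.2 N at the stop; beyond that it is rigid.
- cradle: Grey plastic bench cradle of the gauge, does not move: stepped block, foot 70 x 78 x 34 mm, upper part 58 x 64 mm up to 54 mm high; the gauge's body stands 20 mm deep in its rectangular well (1.5 mm play each side, x and y axes as the gauge's), the nose in a hole below. Origin: centre of its underside. Left or right of the easel.
- zero_plate: The bare metal zero plate: a plain round disc, 50 mm diameter, 10 mm thick, 0.15 kg, lying loose on the bench at the side of the easel where the cradle is not. Origin: centre of its underside.
- zero_top (a point): Centre of the zero plate's upper face, 10 mm above the bench.
- easel_base: Aluminium tilting easel, does not move: base 176 x 118 x 10 mm; platen 156 x 112 mm hinged at the front 32 mm above the bench, its back raised; on it a white coated panel 127 x 76 mm with a ledge below and two clips above; clamp post 50 mm high with black knob at the -y side. Origin: centre of the base's underside; x points from the low edge to the high edge.
- easel (a joint): Slope of the platen and panel from level, in rad (between 0.24 and 0.44); held by a tight clamp, it does not move when the panel is lightly pressed. The panel leans so that it faces up and to the easel base's -x.
- mark (a point): Centre of the circle drawn in black pen on the panel (21 mm outer diameter, line 2 mm), on its surface: 74 mm up the slope from the hinge, 8 mm to +y of the panel's middle line. z is the panel's outward normal, x points up the slope.
- petri_lid: Bystander: clear flat dish, 90 mm diameter, 12 mm high; origin at the centre of its underside.
- jar_caps: Bystander: open clear jar of small caps, 78 mm diameter, 107 mm high, behind the right-hand one of cradle and disc; origin at the centre of its underside.
- notebook_1: Bystander: closed notebook lying flat, 210 x 152 x 14 mm; origin at the centre of its underside.
There are look-alikes about, which are no part of the job. What is shaped like the cradle but blue or brown is not meant. There is more than one size of the zero_plate; the one meant has the size given above.

How it is judged:
By the outcome, as a careful person would: the job done as asked, in the order asked, and still so for the second after the job is handed in, while the arm keeps its last pose, push and grip.
It also fails if it takes over 48 s, if anything falls off the work surface, if the arm or the gripper's body presses on something with over 40 N, if the wrist force passes 120 N, or if a joint passes its speed limit or range.

## Robot

A 6-joint arm with a two-finger parallel gripper is mounted at the origin on a cart in front of the work surface, level with it; the furniture and walls round the work are solid. World frame = base frame: x ahead of the robot, y to its left, z up, the work surface at z = 0. Lengths are in m, angles in rad, forces in N, time in s.
With the tool pointing down it reaches from about 0.3 to 0.875 m from the base axis. Payload 6.4 kg.
Tool frame: the origin (TCP) lies at the centre of the arm's flange, where the gripper is bolted on; the fingertips stand 173 mm ahead of it and the grasp point (between the pads) lies 155 mm ahead of it; z points along the fingers, y is the line along which they close (so a half turn about z gives the same grasp; the last joint's range is limited). The gripper opens to 85 mm and grips with 20 to 120 N. Pads are 22 mm wide; open, the fingers measure 114 mm over their backs; the gripper's body (76 mm by 85 mm) begins 54 mm behind the grasp point. The pads swing forward as they close: fully open they stand 13 mm farther back than shut.
Start: joints at [-1.436, 0.181, 1.607, -0, 1.354, -0.206], TCP at [0.192, -0.542, 0.405] pointing down, gripper open.
Joint ranges: [-2.99, 2.99], [-0.89, 2.07], [0.3, 2.58], [-1.14, 4.28], [0, 2.63], [-3.12, 3.12]. Speed limits (rad/s): [2.57, 2.57, 3.01, 3.14, 3.14, 3.14].

## Interface

Orientations are given as a unit quaternion [w, x, y, z].
In Python, from bench import get_obs, camera, get_calibration, hand_in gives the robot as it stands. The module is installed in compiled form; this text tells all that it offers.
- The arm moves only by the tool drive_tool, never from a script. Its argument "increments" is a list of rows, each a list of 2 entries, a list of its own where there are three numbers: the shift along the tool's x, y, z normalised to -1 to 1, where 1 is 250 mm, then the turn about the tool's z normalised to -1 to 1, where 1 is 90 degrees. A call has exactly 8 rows; each row is the pose to reach, as a shift and turn from the pose commanded when the call began, along the tool's axes at that moment; what a row does not reach only later rows make up. A row lasts 1/8 s, in which the tool goes at most 62.5 mm and 10.7 degrees, less where a joint would pass 70% of its speed; a pose out of reach is approached as far as the arm can. A call with a number of a shift or a turn outside -1 to 1 is refused whole. A call with a gripper value outside its range is refused whole. "claw" is the closure, from 0 (fully open) to 1 (shut), set as the call begins (left out, the last holds). The fingers move at their own pace and stop on an object; the grip force is fixed at half the most. Time passes only in rows, so rows that repeat a pose let the fingers close, or fill a call up. It gives the time, the measured TCP pose, the force and the opening at its end, in the units of the state.
- get_obs(): the state, without advancing time (a new reading comes with each control period).
- camera(name): name is "scene" or "top"; returns the picture (400x640x3 uint8, blue, green, red); there is no depth.
- get_calibration(name): a dict with "K" (3x3 intrinsics, pixels), "k1" (the pictures are not rectified: a ray, as slopes to the right and down, at radius r is drawn at 1 + k1 r^2 times it, then the intrinsics apply), "origin" and "orientation" of the camera in the world. Camera axes: x right, y down, z forward; pixel columns grow to the right and rows downward; lengths in m; the calibration is good to about 2 mm. A picture is of the moment at which its call begins. get_calibration takes no time and is no camera call.
- hand_in(): hands the job in, once; it reports no verdict.
The state is a dict: "time_s": time; "q": joint angles; "dq": joint speeds; "joint_efforts": joint torques, N m; "eef_pos": TCP position; "eef_rot": TCP orientation; "wrist_force": force on the tool from outside, world axes, zero at the start; "torque": the same for the moment, N m; "opening": opening from 0.0 (shut) to 1.0 (fully open).
Only numpy, scipy, OpenCV 4.12 (cv2) and the standard library are available. Lean on these libraries where they do the work, as an engineer would, in place of code of your own. Each camera call takes 0.05 s, during which the arm holds its last target. There are 200 camera calls.

## Working session

There is one attempt and no reset: what is moved stays moved. The work goes in short steps, Python scripts to look and compute and a tool call to move; the robot and the scene stay as the last step left them, time stands still between calls to the robot, and variables do not carry over. Pictures are saved under pics/ and viewed, on a budget of 10 in all, crops included, one or two more only if the job needs it, and the job is handed in when it is done.

Besides the shell and the picture viewer there is one more tool, called after "Request:" by a JSON object that holds its "name" and its "arguments". drive_tool: Moves the arm, as the interface text tells. Its arguments: {"type":"object","properties":{"increments":{"type":"array","items":{"type":"array"}},"claw":{"type":"number"}},"required":["increments"]}

```bash
mkdir -p pics; cat > h.py <<'E'
import numpy as np, cv2
from bench import get_obs, camera, get_calibration
from scipy.spatial.transform import Rotation as R
def rot(q): return R.from_quat([q[1],q[2],q[3],q[0]]).as_matrix()
def ray(n,u,v):
    c=get_calibration(n);K=np.array(c["K"])
    d=np.array([(u-K[0,2])/K[0,0],(v-K[1,2])/K[1,1]]);s=d.copy()
    for _ in range(20): s=d/(1+c["k1"]*(s@s))
    w=rot(c["orientation"])@np.array([s[0],s[1],1.]);return np.array(c["origin"]),w/np.linalg.norm(w)
def onz(n,u,v,z):
    o,w=ray(n,u,v);return o+w*(z-o[2])/w[2]
def proj(n,p):
    c=get_calibration(n);K=np.array(c["K"]);x=rot(c["orientation"]).T@(np.array(p)-c["origin"]);s=x[:2]/x[2];s=s*(1+c["k1"]*(s@s));return np.array([K[0,0]*s[0]+K[0,2],K[1,1]*s[1]+K[1,2]])
E
python3 - <<'E'
from h import *
for n in("scene","top"):
    im=camera(n);cv2.imwrite(f"pics/{n}0.png",im);c=get_calibration(n);print(n,c)
o=get_obs();print(o)
E
```

```text
scene {'K': array([[396.72573938,   0.        , 324.43139291],
       [  0.        , 396.72573938, 193.68245175],
       [  0.        ,   0.        ,   1.        ]]), 'k1': 0.007749022477357534, 'origin': array([-0.5381395 ,  0.6441468 ,  0.64761343]), 'orientation': array([ 0.26931979, -0.45347446,  0.71920284, -0.45229973])}
top {'K': array([[515.29059548,   0.        , 325.20087975],
       [  0.        , 515.29059548, 202.16577004],
       [  0.        ,   0.        ,   1.        ]]), 'k1': 0.020566073750531943, 'origin': array([0.342974  , 0.10200416, 1.63210261]), 'orientation': array([ 0.03973859, -0.70597511,  0.70613989, -0.03723503])}
{'time_s': 0.1, 'q': array([-1.43630771e+00,  1.81471025e-01,  1.60788661e+00, -1.62182127e-06,
        1.35382167e+00, -2.06299097e-01]), 'dq': array([ 6.59681692e-04, -1.86108900e-03, -1.75186921e-03,  3.24647732e-05,
        9.77541644e-04,  1.82273694e-03]), 'joint_efforts': array([ 2.17859514e-05, -4.45881844e+01, -3.52238917e+01, -2.98913974e-04,
        4.15343689e-03,  1.13148343e-05]), 'eef_pos': array([ 0.19216819, -0.54170063,  0.40388197]), 'eef_rot': array([-7.92843531e-04,  9.85517717e-01,  1.69570633e-01,  2.76872086e-05]), 'wrist_force': array([0.03381275, 0.59090955, 0.06888643]), 'torque': array([-0.04471805, -0.00574811, -0.00692338]), 'opening': 0.9978221603254593}
```

View pics/scene0.png

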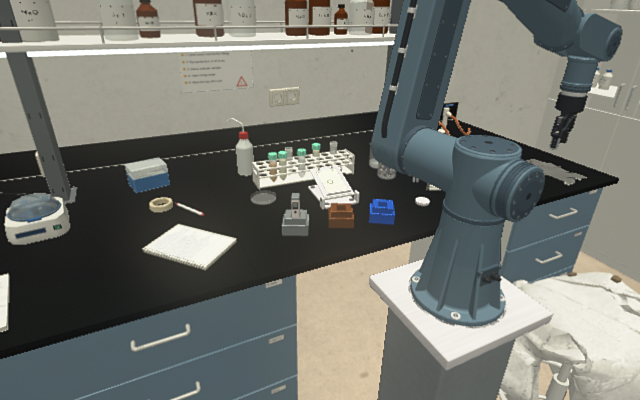

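View pics/top0.png

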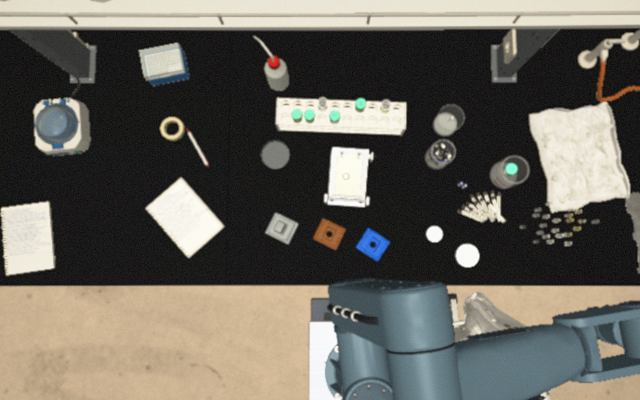

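Scene: the gauge stands in the grey cradle, scene (295,215) and top (281,228). The look-alikes are the brown block at top (329,233), the blue block at (373,244), and two discs at (434,233) and (467,255). I choose the grey cradle and the smaller disc, and will check both in a crop along with the sizes.

```bash
python3 - <<'E'
from h import *
ims={n:np.mean([camera(n).astype(float) for _ in range(4)],0).astype(np.uint8) for n in("scene","top")}
for n in ims: cv2.imwrite(f"pics/{n}_avg.png",ims[n])
a=cv2.resize(ims["top"][140:260,260:400],(700,600),interpolation=cv2.INTER_CUBIC)
cv2.imwrite("pics/c_top.png",a)
b=cv2.resize(ims["scene"][160:245,270:370],(800,680),interpolation=cv2.INTER_CUBIC)[:600]
cv2.imwrite("pics/c_scene.png",cv2.resize(ims["scene"][160:240,275:365],(675,600),interpolation=cv2.INTER_CUBIC))
t=ims["top"]
m=(t.min(2)>150).astype(np.uint8)
k,l,s,c=cv2.connectedComponentsWithStats(m)
for i in range(1,k):
    if 400<c[i][0]<490 and 215<c[i][1]<270 and s[i][4]>40:
        p=onz("top",*c[i],0.010);q=onz("top",c[i][0]+1,c[i][1],0.01)
        print(c[i],s[i],"pos",p,"diam mm",1000*2*np.sqrt(s[i][4]/np.pi)*abs(q-p).max())
print(proj("top",[0,0,0]))
E
```

```text
[434.05092593 233.61574074] [426 226  17  16 216] pos [ 0.42084551 -0.23406538  0.01      ] diam mm 51.94283142380227
[467.00686499 255.11899314] [456 244  23  23 437] pos [ 0.35379203 -0.33510919  0.01      ] diam mm 73.36851295609479
[360.33496153 371.077312  ]
```

View pics/c_top.png

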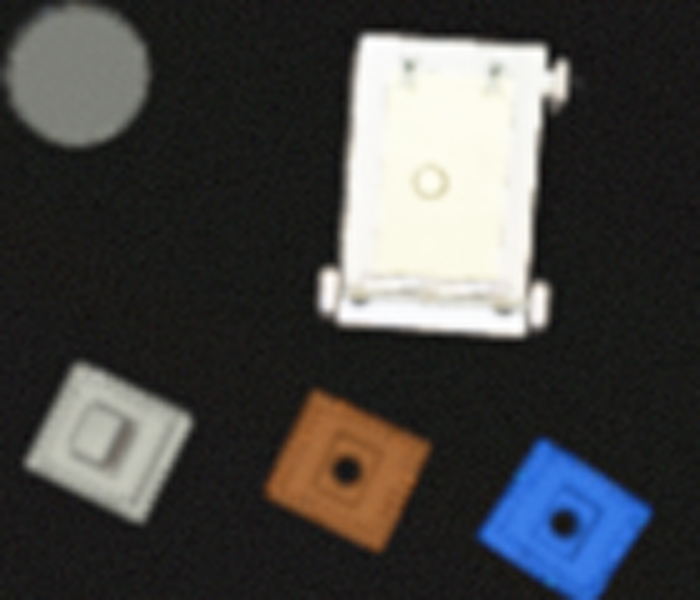

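View pics/c_scene.png

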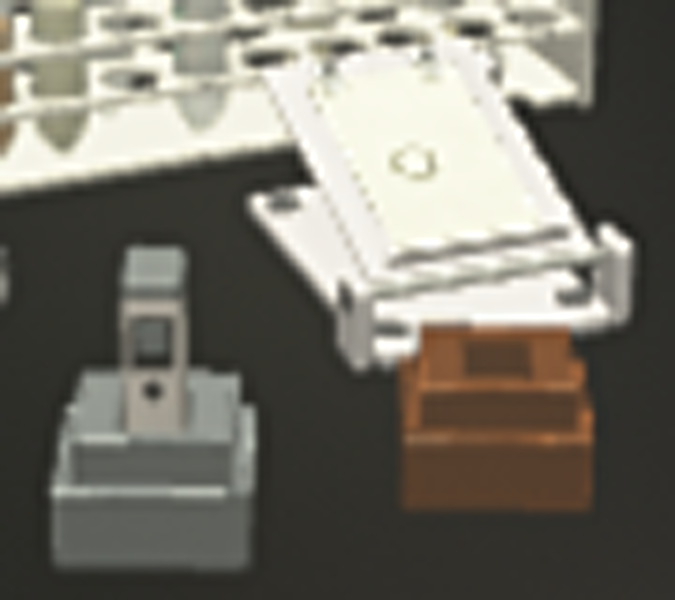

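The crops confirm the choice: the gauge stands in the grey cradle, and the disc at (434,233) measures 52 mm (the other is 73 mm). Next I take one contrast-stretched view of the easel and gauge for corner picking.

```bash
python3 - <<'E'
from h import *
t=cv2.imread("pics/top_avg.png");s=cv2.imread("pics/scene_avg.png")
def st(c,size,lo=150):
    c=cv2.resize(c,size,interpolation=cv2.INTER_CUBIC).astype(float);return np.clip((c-lo)*255/(255-lo),0,255).astype(np.uint8)
# top: x 322..378,y142..212 -> scale 7 ; scene x 305..365,y 162..212 scale 7
a=st(t[142:212,322:378],(392,490));b=st(s[162:212,305:362],(399,350),120)
im=np.zeros((490,800,3),np.uint8);im[:,:392]=a;im[:350,400:799]=b
cv2.imwrite("pics/c2.png",im)
# mark by dark ring
for n,I,(x0,x1,y0,y1) in(("top",t,(341,352,170,183)),("scene",s,(325,335,175,188))):
    g=255-I[y0:y1,x0:x1].min(2).astype(float);g=np.clip(g-np.median(g)-5,0,None);yy,xx=np.mgrid[y0:y1,x0:x1];print(n,(g*xx).sum()/g.sum(),(g*yy).sum()/g.sum())
E
```

```text
top 345.9644607843137 176.2781862745098
scene 329.87587168758716 181.56485355648536
```

View pics/c2.png

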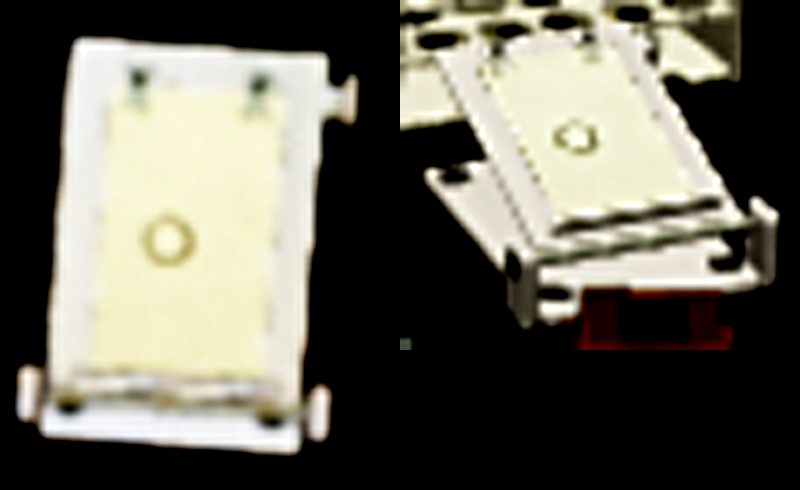

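The picture shows the panel corners in the top crop at about (112,88), (288,92), (90,372) and (265,385), with the mark at (168,241). In the scene crop the mark is at (176,138). Next I triangulate and fit.

```bash
cat > fit.py <<'E'
from h import *
from scipy.optimize import least_squares
T=lambda x,y:(322+(x+.5)/7-.5,142+(y+.5)/7-.5)
S=lambda x,y:(305+(x+.5)/7-.5,162+(y+.5)/7-.5)
def tri(pt,ps):
    A=[];b=[]
    for n,p in(("top",pt),("scene",ps)):
        o,w=ray(n,*p);P=np.eye(3)-np.outer(w,w);A.append(P);b.append(P@o)
    A=np.vstack(A);b=np.hstack(b);x=np.linalg.lstsq(A,b,rcond=None)[0];return x,1000*np.linalg.norm(A@x-b)
prs=dict(mark=(T(168,241),S(176,138)),UL=(T(112,88),S(83,57)),UR=(T(288,92),S(222,38)),LL=(T(90,372),S(150,237)),LR=(T(265,385),S(322,200)))
if __name__=="__main__":
    X={k:tri(*v) for k,v in prs.items()}
    for k in X: print(k,X[k][0].round(4),round(X[k][1],1))
    def model(p,k):
        hx,hy,yaw,sl,p0,t=p
        a,l={"mark":(.074,.008),"LL":(p0,.038),"LR":(p0,-.038),"UL":(p0+.127,.038),"UR":(p0+.127,-.038)}[k]
        x=a*np.cos(sl)-t*np.sin(sl);z=.032+a*np.sin(sl)+t*np.cos(sl)
        return np.array([hx+x*np.cos(yaw)-l*np.sin(yaw),hy+x*np.sin(yaw)+l*np.cos(yaw),z])
    def res(p,full=True):
        r=[]
        for k in prs:
            for n,ob in zip(("top","scene"),prs[k]):r.append(proj(n,model(p,k))-ob)
        return np.hstack([np.hstack(r),(p[5]-.004)/.004,(p[4]-.012)/.01])
    s=least_squares(res,[.5,0.05,-.05,.34,.012,.004],x_scale=[.1,.1,.1,.1,.01,.01]);print(s.x.round(4),s.fun.round(1))
    C=np.linalg.inv(s.jac.T@s.jac)*.25;print(np.sqrt(np.diag(C)).round(4));print("mark",model(s.x,"mark"))
    # gauge cap top centre & cradle yaw
    U=lambda x,y:(260+(x+.5)/5-.5,140+(y+.5)/5-.5);V=lambda x,y:(275+(x+.5)/7.5-.5,160+(y+.5)/7.5-.5)
    print("cap tri",tri(U(102,432),V(156,269)));print("cap top z.12",onz("top",*U(102,432),.12),"scene",onz("scene",*V(156,269),.12))
    c=[onz("top",*U(*q),.034) for q in((80,360),(192,412),(145,525),(25,465))];print("foot centre",np.mean(c,0),[np.linalg.norm(c[i]-c[i-1]).round(4) for i in range(4)])
    a=c[0]-c[1]+c[3]-c[2];b=c[0]-c[3]+c[1]-c[2];print("yaw from y,x edges",np.degrees(np.arctan2(-a[0],a[1])),np.degrees(np.arctan2(b[1],b[0])))
    print(rot(get_obs()["eef_rot"]).round(3))
E
python3 fit.py
```

```text
mark [0.5967 0.0453 0.0584] 1.1
UL [0.6598 0.0694 0.0825] 0.5
UR [ 0.6573 -0.009   0.0814] 3.0
LL [0.5431 0.0825 0.034 ] 5.8
LR [ 0.5329 -0.0008  0.0431] 3.5
[ 0.5272  0.0417 -0.0814  0.3424  0.0131  0.0029] [ 0.2 -0.1  0.6 -0.3  0.2 -0.2 -0.1  0.1 -0.1  1.2 -0.8  0.2  0.1 -0.4
  2.4 -1.3 -0.6 -0.3 -2.1  0.9 -0.3  0.1]
[0.0013 0.0009 0.009  0.016  0.0014 0.0013]
mark [0.59638278 0.04413061 0.05960459]
cap tri (array([0.43884429, 0.24181593, 0.1147312 ]), np.float64(1.860037412335217))
cap top z.12 [0.43794203 0.24014122 0.12      ] scene [0.43000138 0.24685583 0.12      ]
foot centre [0.4381633  0.24267499 0.034     ] [np.float64(0.0734), np.float64(0.0771), np.float64(0.0756), np.float64(0.0834)]
yaw from y,x edges -25.69170243318614 -24.63805486063048
[[ 0.942  0.334 -0.   ]
 [ 0.334 -0.942  0.   ]
 [-0.    -0.    -1.   ]]
```

Request:
{"name": "drive_tool", "arguments": {"increments": [[[0.1, -0.13, 0], 0.06], [[0.25, -0.3, 0], 0.16], [[0.4, -0.5, 0], 0.27], [[0.55, -0.7, 0], 0.38], [[0.7, -0.9, 0], 0.47], [[0.8, -1, 0], 0.494], [[0.8, -1, 0], 0.494], [[0.8, -1, 0], 0.494]], "claw": 0}}

```text
time_s: 1.5
eef_pos: [0.2972, -0.2398, 0.405]
eef_rot: [0.0, 0.977, -0.215, 0.0]
wrist_force: [0.1, 0.1, 0.2]
opening: 0.999
```

```bash
cat > go.py <<'E'
import sys
from h import *
def go(x,y,z,yawdeg,quiet=False):
    o=get_obs();Rm=rot(o["eef_rot"]);p=np.array(o["eef_pos"]);a=np.degrees(np.arctan2(Rm[1,0],Rm[0,0]))
    d=Rm.T@(np.array([x,y,z])-p);print("t",round(o["time_s"],2),"pos",p.round(4),"yaw",a.round(2),"tilt",(Rm[:2,2]*57.3).round(2),"F",np.round(o["wrist_force"],2),"M",np.round(o["torque"],3),"open",round(o["opening"],3))
    print("shift norm",(d/.25).round(4),"turn norm",round(-((yawdeg-a+180)%360-180)/90,4))
if __name__=="__main__": go(*map(float,sys.argv[1:5]))
E
python3 go.py 0.438 0.2405 0.37 -25
```

```text
t 1.5 pos [ 0.2972 -0.2398  0.405 ] yaw -24.88 tilt [ 0.01 -0.06] F [0.1  0.06 0.22] M [-0.003 -0.044 -0.026] open 0.999
shift norm [-0.2973 -1.9801  0.1383] turn norm 0.0013
```

Request:
{"name": "drive_tool", "arguments": {"increments": [[[0, -0.15, 0], 0], [[-0.03, -0.35, 0], 0], [[-0.06, -0.55, 0], 0], [[-0.1, -0.75, 0], 0], [[-0.15, -0.95, 0], 0], [[-0.15, -1, 0], 0], [[-0.15, -1, 0], 0], [[-0.15, -1, 0], 0]]}}

```text
time_s: 2.5
eef_pos: [0.3687, 0.0016, 0.4046]
eef_rot: [0.0, 0.976, -0.217, -0.0]
wrist_force: [0.8, -0.4, -0.4]
opening: 0.998
```

Request:
{"name": "drive_tool", "arguments": {"increments": [[[0, -0.15, 0], 0], [[-0.03, -0.35, 0.02], 0], [[-0.06, -0.55, 0.05], 0], [[-0.1, -0.75, 0.1], 0], [[-0.15, -0.93, 0.13], 0], [[-0.15, -0.98, 0.14], 0], [[-0.15, -0.98, 0.14], 0], [[-0.15, -0.98, 0.14], 0]]}}

```text
time_s: 3.5
eef_pos: [0.4382, 0.2395, 0.3699]
eef_rot: [0.0, 0.976, -0.217, 0.0]
wrist_force: [0.2, -1.0, 0.3]
opening: 1.0
```

```bash
python3 go.py 0.438 0.2405 0.247 -25; python3 - <<'E'
from h import *
cv2.imwrite("pics/a.png",np.vstack([cv2.resize(camera("top")[150:270,220:360],(700,300)),cv2.resize(camera("scene")[140:250,240:370],(700,300))]))
E
```

```text
t 3.5 pos [0.4382 0.2395 0.3699] yaw -25.04 tilt [ 0.   -0.03] F [ 0.21 -1.01  0.31] M [-0.014  0.055  0.002] open 1.0
shift norm [-0.0025 -0.0037  0.4915] turn norm -0.0005
```

View pics/a.png

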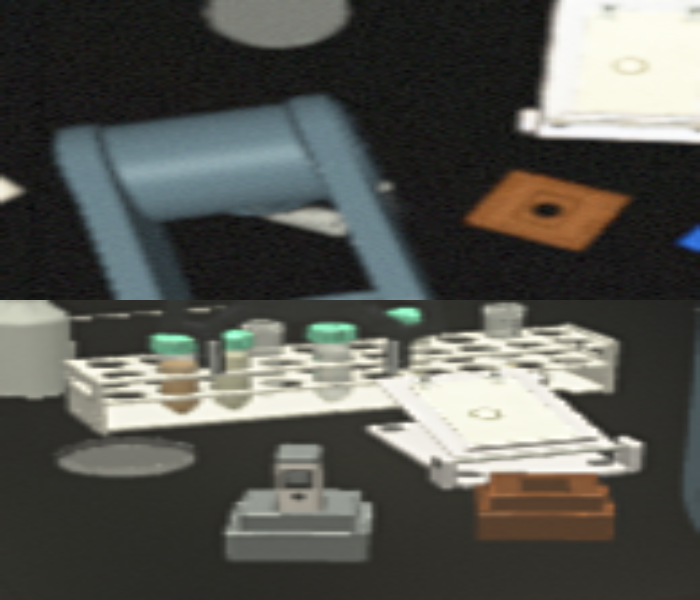

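Top is mostly hidden by the arm; scene shows the gauge in its cradle untouched at crop (300,480), with the gripper above the frame. I go down, then close.

Request:
{"name": "drive_tool", "arguments": {"increments": [[[0, 0, 0.06], 0], [[0, 0, 0.15], 0], [[0, 0, 0.25], 0], [[0, 0, 0.35], 0], [[0, -0.004, 0.43], 0], [[0, -0.004, 0.48], 0], [[0, -0.004, 0.492], 0], [[0, -0.004, 0.492], 0]]}}

```text
time_s: 4.6
eef_pos: [0.4384, 0.2419, 0.2469]
eef_rot: [-0.0, 0.976, -0.216, 0.0]
wrist_force: [-0.1, -0.1, -0.1]
opening: 1.0
```

Request:
{"name": "drive_tool", "arguments": {"increments": [[[0, 0, 0], 0], [[0, 0, 0], 0], [[0, 0, 0], 0], [[0, 0, 0], 0], [[0, 0, 0], 0], [[0, 0, 0], 0], [[0, 0, 0], 0], [[0, 0, 0], 0]], "claw": 1}}

```text
time_s: 5.6
eef_pos: [0.4384, 0.2421, 0.2469]
eef_rot: [-0.0, 0.976, -0.216, 0.0]
wrist_force: [0.6, 3.2, 1.8]
opening: 0.275
```

```bash
python3 go.py 0.438 0.2405 0.247 -25; python3 - <<'E'
from h import *
cv2.imwrite("pics/b.png",cv2.resize(camera("scene")[130:245,240:370],(780,600*115//100*90//100//1),interpolation=cv2.INTER_CUBIC)[:600])
E
```

```text
t 5.6 pos [0.4384 0.2421 0.2469] yaw -24.94 tilt [0.03 0.03] F [0.58 3.16 1.76] M [ 0.496 -0.091 -0.053] open 0.275
shift norm [ 0.0013  0.0063 -0.0004] turn norm 0.0007
```

View pics/b.png

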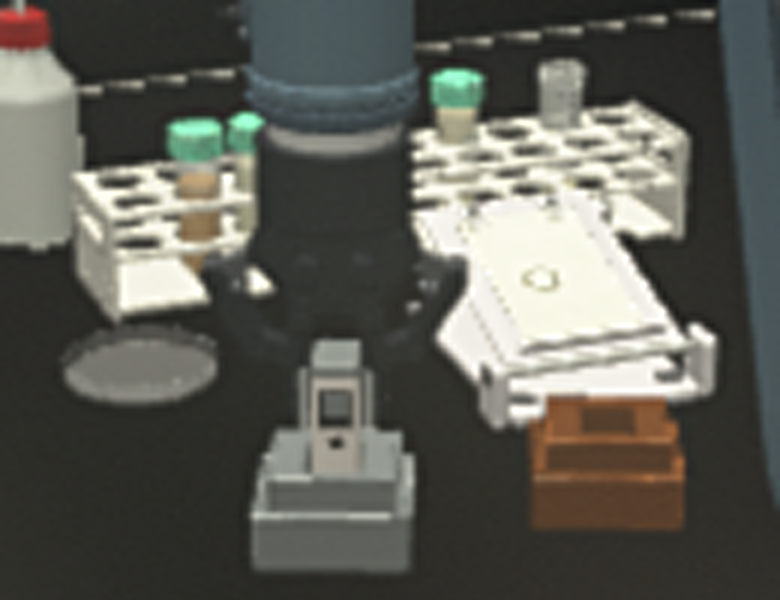

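The grip is on the flats: scene shows the display still facing out, with a pad on each side, and the opening (23.4 mm) fits the 24 mm body. I lift straight up, easing off the side force.

Request:
{"name": "drive_tool", "arguments": {"increments": [[[0, -0.003, 0], 0], [[0, -0.003, -0.02], 0], [[0, -0.003, -0.06], 0], [[0, -0.003, -0.12], 0], [[0, -0.003, -0.2], 0], [[0, -0.003, -0.3], 0], [[0, -0.003, -0.4], 0], [[0, -0.003, -0.4], 0]]}}

```text
time_s: 6.65
eef_pos: [0.4392, 0.2426, 0.3494]
eef_rot: [-0.001, 0.976, -0.216, 0.002]
wrist_force: [-0.2, 0.5, -2.0]
opening: 0.268
```

```bash
python3 go.py 0.421 -0.234 0.347 -25
```

```text
t 6.65 pos [0.4392 0.2426 0.3494] yaw -24.93 tilt [0.28 0.05] F [-0.2   0.52 -2.03] M [-0.01   0.039 -0.014] open 0.268
shift norm [0.7375 1.7597 0.0077] turn norm 0.0008
```

Request:
{"name": "drive_tool", "arguments": {"increments": [[[0.05, 0.1, 0], 0], [[0.12, 0.28, 0], 0], [[0.2, 0.48, 0], 0], [[0.28, 0.68, 0], 0], [[0.34, 0.83, 0], 0], [[0.37, 0.88, 0], 0], [[0.37, 0.88, 0], 0], [[0.37, 0.88, 0], 0]]}}

```text
time_s: 7.65
eef_pos: [0.4296, 0.005, 0.3463]
eef_rot: [-0.0, 0.977, -0.215, -0.0]
wrist_force: [-0.3, 0.6, -0.3]
opening: 0.275
```

Request:
{"name": "drive_tool", "arguments": {"increments": [[[0.05, 0.1, 0], -0.04], [[0.12, 0.28, 0], -0.1], [[0.2, 0.48, 0.05], -0.16], [[0.28, 0.68, 0.1], -0.22], [[0.34, 0.83, 0.16], -0.226], [[0.368, 0.88, 0.2], -0.226], [[0.368, 0.88, 0.2], -0.226], [[0.368, 0.88, 0.2], -0.226]]}}

```text
time_s: 8.65
eef_pos: [0.4208, -0.2327, 0.2968]
eef_rot: [-0.0, 0.999, -0.039, -0.0]
wrist_force: [0.7, -0.4, -1.1]
opening: 0.275
```

```bash
python3 go.py 0.421 -0.234 0.2489 -4.7; python3 - <<'E'
from h import *
t=camera("top");s=camera("scene")
a=cv2.resize(t[180:270,380:480],(400,360),interpolation=cv2.INTER_CUBIC)
p=proj("scene",[.421,-.234,.05]).astype(int);print(p)
b=cv2.resize(s[p[1]-60:p[1]+30,p[0]-50:p[0]+50],(400,360),interpolation=cv2.INTER_CUBIC)
cv2.imwrite("pics/d.png",np.hstack([a,b]))
E
```

```text
t 8.65 pos [ 0.4208 -0.2327  0.2968] yaw -4.5 tilt [-0.01  0.04] F [ 0.7  -0.36 -1.11] M [ 0.038  0.022 -0.036] open 0.275
shift norm [0.0014 0.0053 0.1917] turn norm 0.0022
[423 189]
```

View pics/d.png

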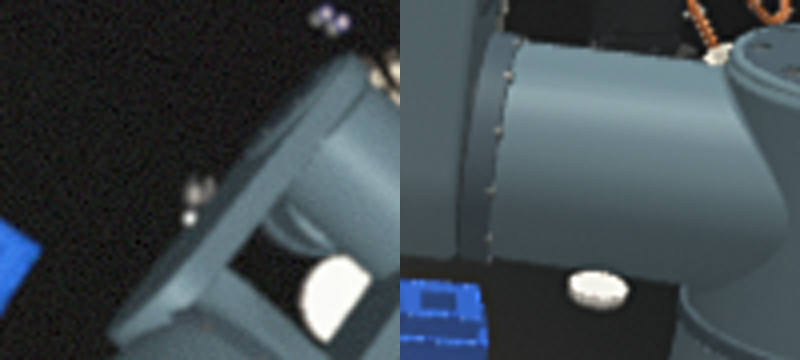

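The arm hides the gauge in both views. Top still shows the larger disc at crop (340,297), and scene shows the zero disc at crop (197,288). I cross-check the disc position from scene.

```bash
python3 - <<'E'
from h import *
s=cv2.imread("pics/scene_avg.png");m=(s[190:212,408:440].min(2)>140).astype(np.uint8)
k,l,st,c=cv2.connectedComponentsWithStats(m)
for i in range(1,k):
    if st[i][4]>20:
        x,y,w,h,_=st[i];print(c[i]+[408,190],st[i])
        print(onz("scene",*(c[i]+[408,190]),.008))
E
```

```text
[422.14285714 200.48351648] [ 8  7 14  8 91]
[ 0.41866221 -0.23180663  0.008     ]
```

Request:
{"name": "drive_tool", "arguments": {"increments": [[[0, 0, 0.04], 0], [[0, 0, 0.09], 0], [[0, 0, 0.13], 0], [[0, 0, 0.155], 0], [[0, 0, 0.165], 0], [[0, 0, 0.17], 0], [[0, 0, 0.174], 0], [[0, 0, 0.174], 0]]}}

```text
time_s: 9.75
eef_pos: [0.4205, -0.2343, 0.2535]
eef_rot: [0.0, 0.999, -0.04, 0.0]
wrist_force: [-0.4, -0.0, 0.6]
opening: 0.272
```

```bash
python3 go.py 0.421 -0.234 0.2489 -4.7
```

```text
t 9.75 pos [ 0.4205 -0.2343  0.2535] yaw -4.59 tilt [ 0.02 -0.02] F [-0.38 -0.01  0.63] M [ 0.041  0.115 -0.001] open 0.272
shift norm [ 0.0019 -0.0013  0.0185] turn norm 0.0012
```

Contact came at about the predicted height. I press about 5 mm and hold.

Request:
{"name": "drive_tool", "arguments": {"increments": [[[0, 0, 0.005], 0], [[0, 0, 0.01], 0], [[0, 0, 0.015], 0], [[0, 0, 0.02], 0], [[0, 0, 0.02], 0], [[0, 0, 0.02], 0], [[0, 0, 0.02], 0], [[0, 0, 0.02], 0]]}}

```text
time_s: 10.75
eef_pos: [0.4204, -0.2343, 0.2483]
eef_rot: [0.0, 0.999, -0.04, 0.0]
wrist_force: [-0.2, -2.1, 2.4]
opening: 0.274
```

Request:
{"name": "drive_tool", "arguments": {"increments": [[[0, 0, 0], 0], [[0, 0, 0], 0], [[0, 0, 0], 0], [[0, 0, 0], 0], [[0, 0, 0], 0], [[0, 0, 0], 0], [[0, 0, 0], 0], [[0, 0, 0], 0]]}}

```text
time_s: 11.75
eef_pos: [0.4204, -0.2342, 0.2482]
eef_rot: [0.0, 0.999, -0.04, 0.0]
wrist_force: [1.2, -0.7, 2.6]
opening: 0.273
```

```bash
python3 go.py 0.421 -0.234 0.2489 -4.7
```

```text
t 11.75 pos [ 0.4204 -0.2342  0.2482] yaw -4.6 tilt [ 0.01 -0.01] F [ 1.18 -0.67  2.64] M [-0.278 -0.206 -0.014] open 0.273
shift norm [ 0.0023 -0.001  -0.0027] turn norm 0.0012
```

Zeroing is done: 5.5 mm of travel at about 3.6 N, held for over a second. The tool can only turn about its vertical axis, so I have to swivel the gauge in the pads. I'll hook the nose behind the fixed cradle's upper edge (z = 54 mm) and draw the hand back by a computed distance. First I refit the slope without the ledge-hidden corners.

Request:
{"name": "drive_tool", "arguments": {"increments": [[[0, 0, 0], 0], [[0, 0, 0], 0], [[0, 0, -0.02], 0], [[0, 0, -0.05], 0], [[0, 0, -0.12], 0], [[0, 0, -0.22], 0], [[0, 0, -0.32], 0], [[0, 0, -0.4], 0]]}}

```text
time_s: 12.75
eef_pos: [0.4201, -0.2338, 0.3491]
eef_rot: [-0.0, 0.999, -0.04, -0.0]
wrist_force: [0.5, -0.2, -1.4]
opening: 0.274
```

```bash
cat > fit2.py <<'E'
from fit import *
t=cv2.imread("pics/top_avg.png");s=cv2.imread("pics/scene_avg.png")
drop={("LL","scene"),("LR","scene")}
def model(p,k):
    hx,hy,yaw,sl,p0,t=p
    a,l={"mark":(.074,.008),"LL":(p0,.038),"LR":(p0,-.038),"UL":(p0+.127,.038),"UR":(p0+.127,-.038)}[k]
    x=a*np.cos(sl)-t*np.sin(sl);z=.032+a*np.sin(sl)+t*np.cos(sl)
    return np.array([hx+x*np.cos(yaw)-l*np.sin(yaw),hy+x*np.sin(yaw)+l*np.cos(yaw),z])
def res(p):
    r=[proj(n,model(p,k))-ob for k in prs for n,ob in zip(("top","scene"),prs[k]) if (k,n) not in drop]
    return np.hstack([np.hstack(r)/.4,(p[5]-.002)/.003])
f=least_squares(res,[.5,0.05,-.05,.34,.012,.004],x_scale=[.1,.1,.1,.1,.01,.01]);print(f.x.round(4),f.fun.round(1))
print(np.sqrt(np.diag(np.linalg.inv(f.jac.T@f.jac))).round(4),model(f.x,"mark"))
E
python3 fit2.py; python3 go.py 0.5 0.2 0.36 -25
```

```text
[ 0.527   0.041  -0.0741  0.3456  0.0133  0.0026] [ 0.7 -0.   1.6 -0.7  0.4 -0.4 -0.4  0.1 -0.4  2.6 -2.1  0.3  0.7 -0.8
 -0.9 -1.   0.2]
[0.0011 0.0008 0.0081 0.0212 0.0013 0.0023] [0.59618801 0.04386502 0.05947129]
t 12.75 pos [ 0.4201 -0.2338  0.3491] yaw -4.59 tilt [-0.04  0.04] F [ 0.46 -0.21 -1.37] M [-0.     0.014 -0.023] open 0.274
shift norm [ 0.1799 -1.7553 -0.0426] turn norm 0.2268
```

Request:
{"name": "drive_tool", "arguments": {"increments": [[[0.0, -0.1, 0], 0.03], [[0.01, -0.28, 0], 0.09], [[0.02, -0.48, 0], 0.15], [[0.03, -0.68, 0], 0.2], [[0.04, -0.85, 0], 0.226], [[0.05, -0.92, 0], 0.226], [[0.05, -0.92, 0], 0.226], [[0.05, -0.92, 0], 0.226]]}}

```text
time_s: 13.75
eef_pos: [0.451, -0.0063, 0.3481]
eef_rot: [0.0, 0.976, -0.216, -0.0]
wrist_force: [-0.8, -0.5, -2.1]
opening: 0.272
```

```bash
python3 go.py 0.482 0.222 0.281 -25
```

```text
t 13.75 pos [ 0.451  -0.0063  0.3481] yaw -24.93 tilt [-0.05 -0.01] F [-0.78 -0.47 -2.12] M [-0.016 -0.067 -0.002] open 0.272
shift norm [-0.2721 -0.8804  0.2681] turn norm 0.0008
```

Request:
{"name": "drive_tool", "arguments": {"increments": [[[-0.02, -0.1, 0], 0], [[-0.08, -0.28, 0], 0], [[-0.14, -0.48, 0], 0], [[-0.2, -0.68, 0], 0], [[-0.25, -0.83, 0.02], 0], [[-0.272, -0.88, 0.12], 0], [[-0.272, -0.88, 0.24], 0], [[-0.272, -0.88, 0.266], 0]]}}

```text
time_s: 14.75
eef_pos: [0.4817, 0.2212, 0.2795]
eef_rot: [0.001, 0.976, -0.216, -0.002]
wrist_force: [-0.8, 0.6, -1.1]
opening: 0.274
```

Request:
{"name": "drive_tool", "arguments": {"increments": [[[0, 0, 0], 0], [[0, 0, 0], 0], [[0, 0, 0], 0], [[-0.005, 0, 0], 0], [[-0.01, 0, 0], 0], [[-0.015, 0, 0], 0], [[-0.02, 0, 0], 0], [[-0.02, 0, 0], 0]]}}

```text
time_s: 15.75
eef_pos: [0.4777, 0.2244, 0.2816]
eef_rot: [0.0, 0.976, -0.216, -0.0]
wrist_force: [0.4, -0.1, -1.5]
opening: 0.273
```

```bash
python3 go.py 0.482 0.222 0.281 -25
```

```text
t 15.75 pos [0.4777 0.2244 0.2816] yaw -24.93 tilt [-0.01 -0.  ] F [ 0.39 -0.12 -1.5 ] M [ 0.016 -0.063 -0.016] open 0.273
shift norm [0.0198 0.0015 0.0026] turn norm 0.0008
```

Request:
{"name": "drive_tool", "arguments": {"increments": [[[-0.006, 0, 0], 0], [[-0.012, 0, 0], 0], [[-0.016, 0, 0], 0], [[-0.018, 0, 0], 0], [[-0.02, 0, 0], 0], [[-0.02, 0, 0], 0], [[-0.02, 0, 0], 0], [[-0.02, 0, 0], 0]]}}

```text
time_s: 16.75
eef_pos: [0.4733, 0.2264, 0.2817]
eef_rot: [-0.0, 0.976, -0.216, 0.0]
wrist_force: [0.4, -0.1, -1.5]
opening: 0.273
```

```bash
python3 go.py 0.482 0.222 0.281 -25
```

```text
t 16.75 pos [0.4733 0.2264 0.2817] yaw -24.94 tilt [0. 0.] F [ 0.38 -0.13 -1.51] M [ 0.042 -0.02  -0.019] open 0.273
shift norm [0.0391 0.0014 0.0028] turn norm 0.0007
```

Request:
{"name": "drive_tool", "arguments": {"increments": [[[-0.002, 0, 0], 0], [[-0.004, 0, 0], 0], [[-0.006, 0, 0], 0], [[-0.008, 0, 0], 0], [[-0.008, 0, 0], 0], [[-0.008, 0, 0], 0], [[-0.008, 0, 0], 0], [[-0.008, 0, 0], 0]]}}

```text
time_s: 17.75
eef_pos: [0.4716, 0.2272, 0.2818]
eef_rot: [-0.0, 0.976, -0.216, 0.0]
wrist_force: [3.4, -2.0, -2.8]
opening: 0.269
```

```bash
python3 go.py 0.482 0.222 0.281 -25
```

```text
t 17.75 pos [0.4716 0.2272 0.2818] yaw -24.94 tilt [ 0.03 -0.  ] F [ 3.4  -2.01 -2.8 ] M [-0.336 -0.536  0.037] open 0.269
shift norm [0.0466 0.0015 0.0031] turn norm 0.0007
```

The nose touched the edge at D≈37 mm, as expected, with about 3.5 N. Now I draw back in two stages, watching the force.

Request:
{"name": "drive_tool", "arguments": {"increments": [[[-0.006, 0, 0], 0], [[-0.014, 0, 0], 0], [[-0.022, 0, 0], 0], [[-0.03, 0, 0], 0], [[-0.038, 0, 0], 0], [[-0.046, 0, 0], 0], [[-0.05, 0, 0], 0], [[-0.05, 0, 0], 0]]}}

```text
time_s: 18.75
eef_pos: [0.4614, 0.2322, 0.2826]
eef_rot: [-0.0, 0.976, -0.216, 0.002]
wrist_force: [7.1, -3.9, -2.7]
opening: 0.278
```

```bash
python3 go.py 0.482 0.222 0.281 -25
```

```text
t 18.75 pos [0.4614 0.2322 0.2826] yaw -24.93 tilt [ 0.28 -0.03] F [ 7.05 -3.89 -2.72] M [-0.923 -1.524 -0.014] open 0.278
shift norm [0.0919 0.0025 0.007 ] turn norm 0.0008
```

Request:
{"name": "drive_tool", "arguments": {"increments": [[[-0.006, 0, 0], 0], [[-0.014, 0, 0], 0], [[-0.022, 0, 0], 0], [[-0.03, 0, 0], 0], [[-0.038, 0, 0], 0], [[-0.046, 0, 0], 0], [[-0.056, 0, 0], 0], [[-0.056, 0, 0], 0]]}}

```text
time_s: 19.75
eef_pos: [0.4487, 0.2383, 0.2829]
eef_rot: [-0.0, 0.976, -0.216, 0.003]
wrist_force: [6.3, -3.3, 0.2]
opening: 0.275
```

```bash
python3 go.py 0.482 0.222 0.281 -25
```

```text
t 19.75 pos [0.4487 0.2383 0.2829] yaw -24.92 tilt [ 0.29 -0.02] F [ 6.28 -3.35  0.21] M [-0.834 -1.464 -0.01 ] open 0.275
shift norm [0.1481 0.003  0.0082] turn norm 0.0009
```

Request:
{"name": "drive_tool", "arguments": {"increments": [[[0.002, 0, 0], 0], [[0.004, 0, 0], 0], [[0.006, 0, 0], 0], [[0.008, 0, 0], 0], [[0.008, 0, 0], 0], [[0.008, 0, 0], 0], [[0.008, 0, 0], 0], [[0.008, 0, 0], 0]]}}

```text
time_s: 20.75
eef_pos: [0.4497, 0.2377, 0.2822]
eef_rot: [-0.0, 0.976, -0.216, 0.001]
wrist_force: [5.4, -0.7, 4.6]
opening: 0.276
```

```bash
python3 go.py 0.482 0.222 0.281 -25
```

```text
t 20.75 pos [0.4497 0.2377 0.2822] yaw -24.93 tilt [0.11 0.02] F [ 5.37 -0.68  4.56] M [-0.331 -1.225  0.072] open 0.276
shift norm [0.1437 0.0027 0.0051] turn norm 0.0008
```

Request:
{"name": "drive_tool", "arguments": {"increments": [[[0.002, 0, 0], 0], [[0.004, 0, 0], 0], [[0.006, 0, 0], 0], [[0.006, 0, 0], 0], [[0.006, 0, 0], 0], [[0.006, 0, 0], 0], [[0.006, 0, 0], 0], [[0.006, 0, 0], 0]]}}

```text
time_s: 21.75
eef_pos: [0.4505, 0.237, 0.2815]
eef_rot: [0.0, 0.976, -0.216, -0.0]
wrist_force: [3.9, -0.4, 1.4]
opening: 0.272
```

```bash
python3 go.py 0.482 0.222 0.281 -25
```

```text
t 21.75 pos [0.4505 0.237  0.2815] yaw -24.93 tilt [-0.03 -0.  ] F [ 3.87 -0.43  1.37] M [-0.091 -0.876  0.034] open 0.272
shift norm [0.1397 0.0012 0.0021] turn norm 0.0007
```

The grip springs back elastically: force falls 1.5 N per mm, so zero load is at D≈15.3 rather than 11. I overshoot by about that much, then release and check.

Request:
{"name": "drive_tool", "arguments": {"increments": [[[-0.005, 0, 0], 0], [[-0.01, 0, 0], 0], [[-0.015, 0, 0], 0], [[-0.02, 0, 0], 0], [[-0.024, 0, 0], 0], [[-0.028, 0, 0], 0], [[-0.028, 0, 0], 0], [[-0.028, 0, 0], 0]]}}

```text
time_s: 22.75
eef_pos: [0.4448, 0.2395, 0.2818]
eef_rot: [0.0, 0.976, -0.216, 0.001]
wrist_force: [6.9, -3.7, -0.9]
opening: 0.275
```

```bash
python3 go.py 0.482 0.222 0.281 -25
```

```text
t 22.75 pos [0.4448 0.2395 0.2818] yaw -24.93 tilt [ 0.11 -0.06] F [ 6.94 -3.7  -0.89] M [-0.699 -1.559  0.033] open 0.275
shift norm [0.1645 0.0007 0.0035] turn norm 0.0008
```

Request:
{"name": "drive_tool", "arguments": {"increments": [[[0.004, 0, 0], 0], [[0.008, 0, 0], 0], [[0.012, 0, 0], 0], [[0.016, 0, 0], 0], [[0.016, 0, 0], 0], [[0.016, 0, 0], 0], [[0.016, 0, 0], 0], [[0.016, 0, 0], 0]]}}

```text
time_s: 23.75
eef_pos: [0.4477, 0.2383, 0.2816]
eef_rot: [0.0, 0.976, -0.216, -0.0]
wrist_force: [-0.2, -0.2, -1.3]
opening: 0.273
```

```bash
python3 go.py 0.482 0.222 0.281 -25
```

```text
t 23.75 pos [0.4477 0.2383 0.2816] yaw -24.93 tilt [-0.02  0.  ] F [-0.18 -0.2  -1.27] M [ 0.043  0.    -0.033] open 0.273
shift norm [0.1518 0.0014 0.0023] turn norm 0.0008
```

Request:
{"name": "drive_tool", "arguments": {"increments": [[[-0.002, 0, 0], 0], [[-0.004, 0, 0], 0], [[-0.006, 0, 0], 0], [[-0.006, 0, 0], 0], [[-0.006, 0, 0], 0], [[-0.006, 0, 0], 0], [[-0.006, 0, 0], 0], [[-0.006, 0, 0], 0]]}}

```text
time_s: 24.75
eef_pos: [0.4465, 0.2389, 0.2817]
eef_rot: [-0.0, 0.976, -0.216, -0.0]
wrist_force: [0.6, -0.1, -2.3]
opening: 0.271
```

```bash
python3 go.py 0.482 0.222 0.281 -25
```

```text
t 24.75 pos [0.4465 0.2389 0.2817] yaw -24.93 tilt [-0.  0.] F [ 0.55 -0.14 -2.25] M [ 0.004 -0.083 -0.006] open 0.271
shift norm [0.1572 0.0015 0.0028] turn norm 0.0007
```

Released contact is at D≈8.6, so the tilt is about 0.38 rad, some 2° over the fitted slope. I correct from the front of the cradle, going up and over. That side's touch also measures the tilt independently.

Request:
{"name": "drive_tool", "arguments": {"increments": [[[0.02, 0, 0], 0], [[0.03, 0, -0.06], 0], [[0.03, 0, -0.12], 0], [[-0.1, 0, -0.12], 0], [[-0.26, 0, -0.12], 0], [[-0.322, 0, -0.1], 0], [[-0.322, 0, -0.03], 0], [[-0.322, 0, 0.019], 0]]}}

```text
time_s: 25.75
eef_pos: [0.3738, 0.2729, 0.2769]
eef_rot: [-0.0, 0.976, -0.216, 0.001]
wrist_force: [1.2, -0.5, -1.4]
opening: 0.27
```

Request:
{"name": "drive_tool", "arguments": {"increments": [[[0, 0, 0], 0], [[0, 0, 0], 0], [[0.006, 0, 0], 0], [[0.012, 0, 0], 0], [[0.018, 0, 0], 0], [[0.024, 0, 0], 0], [[0.024, 0, 0], 0], [[0.024, 0, 0], 0]]}}

```text
time_s: 26.75
eef_pos: [0.3789, 0.2703, 0.2769]
eef_rot: [0.0, 0.976, -0.216, -0.0]
wrist_force: [0.3, 0.4, -1.1]
opening: 0.274
```

```bash
cat >> go.py <<'E'
    o=get_obs();p=np.array(o["eef_pos"])-[.4384,.2421,0];u=np.array([.9067,-.4218,0]);print("D mm",1000*p@u,"Fx",np.dot(o["wrist_force"],u))
E
python3 go.py 0.482 0.222 0.281 -25;  python3 - <<'E'
from h import *
cv2.imwrite("pics/e.png",cv2.resize(camera("scene")[150:245,250:345],(600,600),interpolation=cv2.INTER_CUBIC))
E
```

```text
File "go.py", line 8
    o=get_obs();p=np.array(o["eef_pos"])-[.4384,.2421,0];u=np.array([.9067,-.4218,0]);print("D mm",1000*p@u,"Fx",np.dot(o["wrist_force"],u))
IndentationError: unexpected indent
```

View pics/e.png

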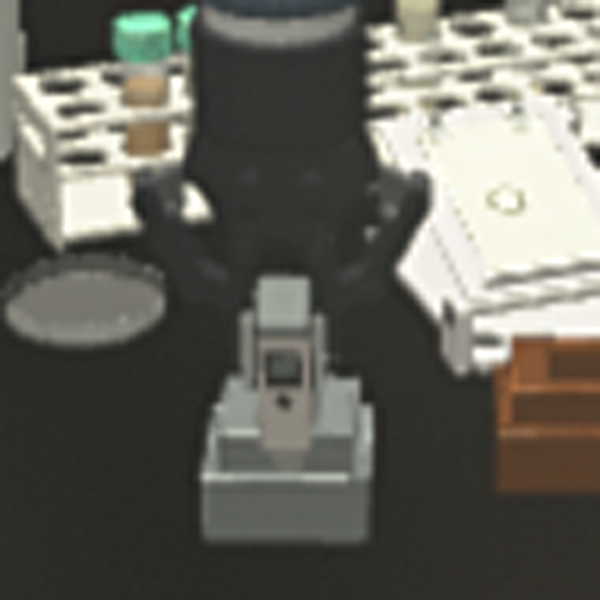

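Scene shows the gauge in front of the cradle, leaning toward the camera, display face visible at crop (285,370). D = -65.8 with no contact yet, so the tilt is below 0.378. I push on 3 mm.

```bash
sed -i 's/^    o=get_obs();p=np.array(o\["eef_pos"\])-/if 1:\n    o=get_obs();p=np.array(o["eef_pos"])-/' go.py; sed -i 's/^if __name__.*/if 1: go(*map(float,sys.argv[1:5]))/' go.py; python3 go.py 0.482 0.222 0.281 -25
```

```text
t 26.8 pos [0.3789 0.2703 0.2769] yaw -24.93 tilt [-0.01 -0.  ] F [ 0.23  0.08 -1.3 ] M [ 0.052 -0.022  0.035] open 0.27
shift norm [ 0.4555  0.0014 -0.0165] turn norm 0.0008
D mm -65.86094146051718 Fx 0.17003217091613984
```

Request:
{"name": "drive_tool", "arguments": {"increments": [[[0.003, 0, 0], 0], [[0.006, 0, 0], 0], [[0.009, 0, 0], 0], [[0.012, 0, 0], 0], [[0.012, 0, 0], 0], [[0.012, 0, 0], 0], [[0.012, 0, 0], 0], [[0.012, 0, 0], 0]]}}

```text
time_s: 27.8
eef_pos: [0.3809, 0.2694, 0.2767]
eef_rot: [-0.0, 0.976, -0.216, -0.001]
wrist_force: [-5.7, 3.4, 1.9]
opening: 0.27
```

```bash
python3 go.py 0.482 0.222 0.281 -25
```

```text
t 27.8 pos [0.3809 0.2694 0.2767] yaw -24.94 tilt [-0.15  0.04] F [-5.66  3.38  1.9 ] M [0.68  1.154 0.004] open 0.27
shift norm [ 0.4467  0.0012 -0.0183] turn norm 0.0007
D mm -63.67843392734025 Fx -6.5541577297634595
```

Request:
{"name": "drive_tool", "arguments": {"increments": [[[0.003, 0, 0], 0], [[0.006, 0, 0], 0], [[0.009, 0, 0], 0], [[0.009, 0, 0], 0], [[0.009, 0, 0], 0], [[-0.005, 0, 0], 0], [[-0.03, 0, 0], 0], [[-0.03, 0, -0.03], 0]]}}

```text
time_s: 28.8
eef_pos: [0.3745, 0.2722, 0.2844]
eef_rot: [0.0, 0.976, -0.216, -0.0]
wrist_force: [0.6, -0.1, -0.6]
opening: 0.275
```

Request:
{"name": "drive_tool", "arguments": {"increments": [[[0, 0, 0], 0], [[0.006, 0, 0.03], 0], [[0.012, 0, 0.03], 0], [[0.018, 0, 0.03], 0], [[0.024, 0, 0.03], 0], [[0.028, 0, 0.03], 0], [[0.028, 0, 0.03], 0], [[0.028, 0, 0.03], 0]]}}

```text
time_s: 29.8
eef_pos: [0.3809, 0.2693, 0.2768]
eef_rot: [0.0, 0.976, -0.216, -0.0]
wrist_force: [-3.5, 1.2, -0.7]
opening: 0.276
```

```bash
python3 go.py 0.482 0.222 0.281 -25
```

```text
t 29.8 pos [0.3809 0.2693 0.2768] yaw -24.93 tilt [-0.05  0.01] F [-3.49  1.18 -0.68] M [0.316 0.656 0.048] open 0.276
shift norm [ 0.4464  0.0013 -0.017 ] turn norm 0.0008
D mm -63.59977677715021 Fx -3.659526545076311
```

The front touch gives θ≈0.36, about 1° from the fitted slope, which is good enough. Now to the mark.

Request:
{"name": "drive_tool", "arguments": {"increments": [[[-0.04, 0, -0.05], 0], [[-0.04, 0, -0.2], 0], [[-0.02, 0, -0.34], 0], [[0.15, 0.1, -0.35], -0.05], [[0.4, 0.22, -0.35], -0.12], [[0.63, 0.34, -0.35], -0.19], [[0.85, 0.45, -0.35], -0.228], [[0.9, 0.47, -0.35], -0.228]]}}

```text
time_s: 30.8
eef_pos: [0.5373, 0.0652, 0.3657]
eef_rot: [0.001, 0.999, -0.04, 0.001]
wrist_force: [-0.6, 0.3, -1.0]
opening: 0.273
```

```bash
python3 go.py 0.5595 0.0472 0.317 -4.4
```

```text
t 30.8 pos [0.5373 0.0652 0.3657] yaw -4.59 tilt [ 0.14 -0.07] F [-0.59  0.3  -0.97] M [ 0.001  0.043 -0.033] open 0.273
shift norm [0.0937 0.0645 0.1949] turn norm -0.0021
D mm 164.29949834284727 Fx -0.6558299222935806
```

Request:
{"name": "drive_tool", "arguments": {"increments": [[[0.03, 0.03, 0.02], 0], [[0.06, 0.05, 0.06], 0], [[0.09, 0.064, 0.11], 0], [[0.09, 0.064, 0.16], 0], [[0.09, 0.064, 0.19], 0], [[0.09, 0.064, 0.19], 0], [[0.09, 0.064, 0.19], 0], [[0.09, 0.064, 0.19], 0]]}}

```text
time_s: 31.8
eef_pos: [0.5571, 0.0502, 0.3176]
eef_rot: [0.0, 0.999, -0.038, 0.001]
wrist_force: [0.4, -0.4, -0.8]
opening: 0.271
```

```bash
python3 go.py 0.5648 0.0468 0.2976 -4.4;  python3 - <<'E'
from h import *
a=cv2.resize(camera("scene")[130:215,290:375],(500,500),interpolation=cv2.INTER_CUBIC)
b=cv2.resize(camera("top")[145:215,315:380],(300,323),interpolation=cv2.INTER_CUBIC)
im=np.zeros((500,800,3),np.uint8);im[:,:500]=a;im[:323,500:]=b;cv2.imwrite("pics/f.png",im)
E
```

```text
t 31.8 pos [0.5571 0.0502 0.3176] yaw -4.41 tilt [ 0.06 -0.01] F [ 0.4  -0.38 -0.82] M [-0.05   0.061  0.028] open 0.271
shift norm [0.0317 0.0112 0.0799] turn norm -0.0001
D mm 188.56027141991285 Fx 0.5255945367335302
```

View pics/f.png

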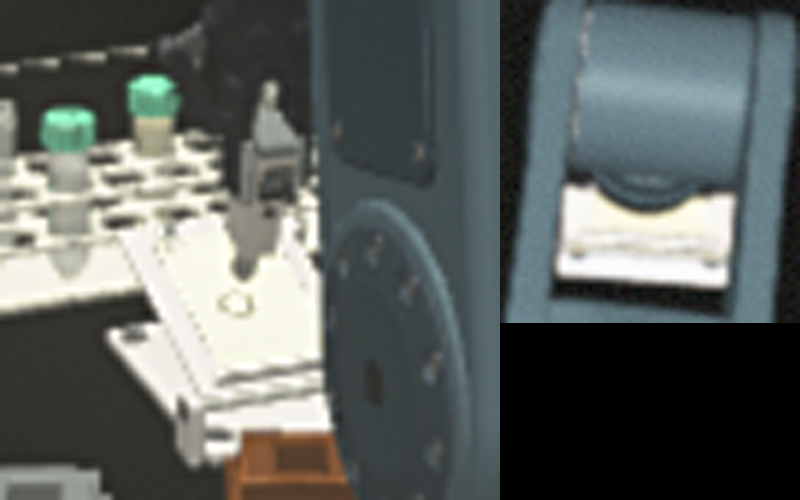

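Scene shows the circle at crop (236,304) and the tip end just above it at about (241,277), leaning as intended. I compare with the predicted tip pixel.

```bash
python3 - <<'E'
from h import *
f=500/85
g=lambda p:((p-np.array([290,130])+.5)*f-.5).round(1)
print("tip pred",g(proj("scene",[.5887,.0478,.0795])),"mark pred",g(proj("scene",[.5964,.0444,.0595])))
for th in(.30,.36,.42):
    c=np.array([.5571,.0502,.1636]);ax=np.array([-.997*np.sin(th),.077*np.sin(th),np.cos(th)])
    print(th,"tip",g(proj("scene",c-.0899*ax)),"nose bottom",g(proj("scene",c-.0809*ax)),"nosetop",g(proj("scene",c-.059*ax)),"cap top",g(proj("scene",c+.028*ax)))
# landing prediction when tip advanced 21.4mm
print(proj("scene",[.6,.044,.0595]),proj("scene",[.5964,.0444,.0595]),proj("scene",[.5964,.0484,.0595]))
E
```

```text
tip pred [240.8 278. ] mark pred [239.  302.5]
0.3 tip [244.1 284. ] nose bottom [246.2 272.5] nosetop [251.6 244.2] cap top [274.1 125.2]
0.36 tip [240.8 278. ] nose bottom [243.3 267.1] nosetop [249.4 240.2] cap top [275.2 127.1]
0.42 tip [237.7 271.7] nose bottom [240.5 261.4] nosetop [247.3 236.1] cap top [276.3 129.1]
[329.85052031 180.60573408] [330.2105382  181.01152287] [329.20827598 181.19914207]
```

The prediction agrees within a pixel, apart from about 1 mm in y, which I correct. Approach along the gauge's axis.

Request:
{"name": "drive_tool", "arguments": {"increments": [[[0.005, 0.003, 0.013], 0], [[0.012, 0.007, 0.03], 0], [[0.018, 0.007, 0.046], 0], [[0.024, 0.007, 0.06], 0], [[0.028, 0.007, 0.07], 0], [[0.03, 0.007, 0.076], 0], [[0.03, 0.007, 0.076], 0], [[0.03, 0.007, 0.076], 0]]}}

```text
time_s: 32.9
eef_pos: [0.5643, 0.0479, 0.2981]
eef_rot: [0.0, 0.999, -0.038, 0.0]
wrist_force: [-0.9, 0.7, -0.5]
opening: 0.273
```

```bash
python3 go.py 0.5648 0.048 0.2976 -4.4
```

```text
t 32.9 pos [0.5643 0.0479 0.2981] yaw -4.41 tilt [ 0.01 -0.  ] F [-0.92  0.67 -0.55] M [ 0.029  0.005 -0.007] open 0.273
shift norm [ 0.0021 -0.0007  0.0019] turn norm -0.0001
D mm 196.0544402080048 Fx -1.117470726469105
```

Request:
{"name": "drive_tool", "arguments": {"increments": [[[0.001, 0, 0.003], 0], [[0.0025, 0, 0.006], 0], [[0.0035, 0, 0.009], 0], [[0.0045, 0, 0.012], 0], [[0.0045, 0, 0.012], 0], [[0.0045, 0, 0.012], 0], [[0.0045, 0, 0.012], 0], [[0.0045, 0, 0.012], 0]]}}

```text
time_s: 33.9
eef_pos: [0.5654, 0.0477, 0.295]
eef_rot: [-0.0, 0.999, -0.039, 0.0]
wrist_force: [-0.6, 0.5, 0.6]
opening: 0.272
```

```bash
python3 go.py 0.5648 0.048 0.2976 -4.4
```

```text
t 33.9 pos [0.5654 0.0477 0.295 ] yaw -4.42 tilt [0. 0.] F [-0.58  0.5   0.56] M [ 0.073  0.147 -0.038] open 0.272
shift norm [-0.0024 -0.0009 -0.0105] turn norm -0.0002
D mm 197.12008877504803 Fx -0.7408834747800265
```

Request:
{"name": "drive_tool", "arguments": {"increments": [[[0.0015, 0, 0.004], 0], [[0.003, 0, 0.008], 0], [[0.0045, 0, 0.012], 0], [[0.006, 0, 0.016], 0], [[0.006, 0, 0.016], 0], [[0.006, 0, 0.016], 0], [[0.006, 0, 0.016], 0], [[0.006, 0, 0.016], 0]]}}

```text
time_s: 34.9
eef_pos: [0.5668, 0.0477, 0.291]
eef_rot: [0.0, 0.999, -0.038, -0.0]
wrist_force: [-1.8, -0.1, 2.3]
opening: 0.273
```

```bash
python3 go.py 0.5648 0.048 0.2976 -4.4; python3 - <<'E'
from h import *
F=[]
for i in range(10):
    im=camera("scene");F.append(get_obs()["wrist_force"])
print(np.mean(F,0),np.std(F,0))
cv2.imwrite("pics/g.png",cv2.resize(im[150:210,300:360],(600,600),interpolation=cv2.INTER_CUBIC))
E
```

```text
t 34.9 pos [0.5668 0.0477 0.291 ] yaw -4.41 tilt [-0.  0.] F [-1.77 -0.15  2.32] M [0.064 0.304 0.097] open 0.273
shift norm [-0.0082 -0.0007 -0.0265] turn norm -0.0001
D mm 198.4688887772644 Fx -1.5442308964042994
[-1.99455791  0.22204969  2.64732352] [0.46029197 0.29617647 0.62750963]
```

View pics/g.png

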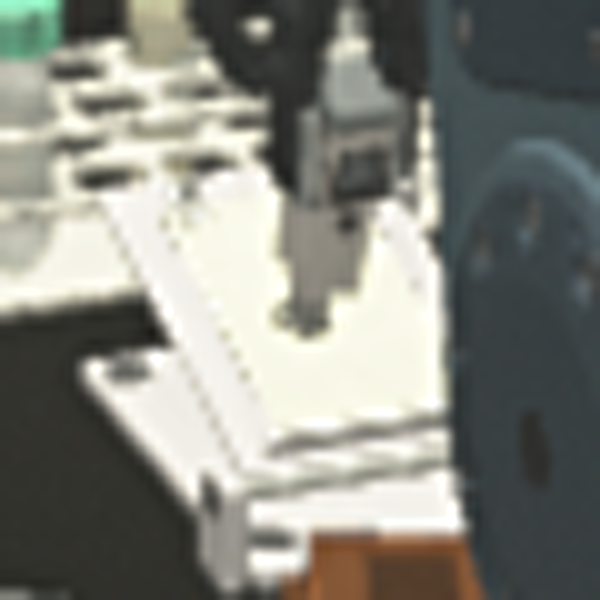

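The tip sits inside the circle: crop (307,322) against a circle centre of about (302,316), within about 2 mm. The mean force of about 4.3 N is near the top of the spring's range, so I ease back 0.8 mm for margin and average again.

Request:
{"name": "drive_tool", "arguments": {"increments": [[[-0.0006, 0, -0.0015], 0], [[-0.0011, 0, -0.003], 0], [[-0.0011, 0, -0.003], 0], [[-0.0011, 0, -0.003], 0], [[-0.0011, 0, -0.003], 0], [[-0.0011, 0, -0.003], 0], [[-0.0011, 0, -0.003], 0], [[-0.0011, 0, -0.003], 0]]}}

```text
time_s: 36.4
eef_pos: [0.5666, 0.0477, 0.2917]
eef_rot: [-0.0, 0.999, -0.039, -0.0]
wrist_force: [-2.0, -0.3, 2.3]
opening: 0.273
```

```bash
python3 go.py 0.5648 0.048 0.2976 -4.4; python3 - <<'E'
from h import *
F=[]
for i in range(20):
    im=camera("scene");F.append(get_obs()["wrist_force"])
m=np.mean(F,0);print(m,np.std(F,0),"N",(m-[0.2,0,-1.2])@[-.35,.03,.936],get_obs()["time_s"])
E
```

```text
t 36.4 pos [0.5666 0.0477 0.2917] yaw -4.41 tilt [-0.  0.] F [-1.98 -0.25  2.29] M [ 0.031  0.279 -0.046] open 0.273
shift norm [-0.0073 -0.0008 -0.0236] turn norm -0.0002
D mm 198.2641078776603 Fx -1.6860204786287203
[-1.69188873  0.55236948  2.01968843] [0.44767401 0.51867266 0.64637942] N 3.6923605107956767 37.4
```

```bash
python3 -c "
from bench import hand_in
print(hand_in())"
```

```text
the job is handed in; nothing more can be done
None
```

The job is handed in at about 37.4 s of the 48 s. The gauge was zeroed on the disc, and its tip now rests on the circle on the panel, lightly pressed and still gripped.

- **Zeroing:** I lifted the gauge straight out of the grey cradle. I pressed it upright on the 50 mm disc by about 5.5 mm at roughly 3.7 N, and held for over a second. The arm hid the disc in both views, so its position rests on my two measurements, which agree within 3 mm.
- **Tilting:** The tool only turns about its vertical axis, so I swivelled the gauge in the pads by pushing its nose against the fixed cradle, with forces up to about 8 N. The first attempt went about 2° too far. I corrected it from the other side of the cradle.
- **Squareness:** The last touch put the tilt at about 0.36 rad, against a slope of 0.345 ± 0.02 rad fitted from the images. The gauge is therefore probably about 1° off square, and I had no more precise check than that.
- **Final press:** The last picture showed the tip within about 2 mm of the middle of the circle. The mean push first read about 4.4 N, near the spring's stop, so I eased back 0.8 mm. It then read about 3.7 N, meaning the tip is pushed in roughly 5 to 7 mm of its 8. The force readings scatter by about ±0.6 N, so that depth is an estimate.

I saw no contact with the petri dish, jar of caps or notebook, though I did not check each one in a final picture.

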